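Index and lock the polishing wheel

ROBOT

A 6-joint arm with a two-finger parallel gripper is mounted at the origin on a cart in front of the work surface, level with it; the furniture and walls round the work are solid. World frame = base frame: x ahead of the robot, y to its left, z up, the work surface at z = 0. Lengths are in m, angles in degrees, forces in N, time in s.
With the tool pointing down it reaches from about 0.4 to 0.825 m from the base axis. Payload 7 kg.
Tool frame: the origin (TCP) lies midway between the tips of the shut fingers; the grasp point (between the pads) lies r.grasp_offset behind it (r.grasp_offset is the distance from the TCP to the grasp point, in m); x points along the fingers, z is the direction in which the jaws open and shut, and the axes are right-handed (so a half turn about x gives the same grasp; the last joint's range is limited). The gripper opens to 88 mm and grips with 3 to 60 N. Pads are 19 mm wide; open, the fingers measure 130 mm over their backs; the gripper's body (78 mm by 193 mm) begins 47 mm behind the grasp point.
Start: joints at [84.116, 20.546, 0.682, 0, -70.136, -16.507], TCP at [0.257, 0.624, 0.227] pointing down, gripper open.
Joint ranges: [-176.03, 176.03], [-82.01, 121.73], [-58.28, 71.71], [-173.87, 95.51], [-174.79, -0.11], [-173.66, 173.66]. Speed limits (degrees/s): [136.94, 136.94, 172.46, 180, 180, 180].

INTERFACE

Orientations are given as [roll, pitch, yaw] about the fixed x, y, z axes, in that order (R = Rz(yaw) Ry(pitch) Rx(roll)).
In Python, from plant import readout, vision, close_job, r gives the robot as it stands.
- The arm moves only by the shell command python3 -m handwheel 'ROWS' [OPENING] [FORCE]. ROWS is JSON, a list that holds one entry, the list of rows, each a list of 4 numbers: the shift along the world's x, y, z in units of 40 mm (1.0 is 40 mm), then the turn about the world's z in units of 5 degrees (1.0 is 5 degrees). In form: [[[tx, ty, tz, roll], ...]]. A call has 1 to 8 rows; each row shifts and turns the pose as measured when the row begins; what a row does not reach is not made up. A row lasts 1/10 s, in which the tool goes at most 50 mm and 8.59 degrees, less where a joint would pass 70% of its speed; a pose out of reach is approached as far as the arm can. A call is refused whole if a number of a shift passes 1 or a number of a turn 1, either way. A call with a gripper value outside its range is refused whole. OPENING is the finger opening in mm, from 0 to 87.6, set as the call begins (- or left out, the last holds). The fingers move at their own pace and stop on an object; FORCE is the grip in N (left out, the last holds). Time passes only in rows, so rows that do not move let the fingers close. It gives the time, the measured TCP pose, the force and the opening at its end, in the units of the state.
- readout.get_state(): the state, without advancing time (a new reading comes with each control period).
- vision.capture(name): name is "scene" or "top" or "wrist"; returns the picture (400x640x3 uint8, blue, green, red); there is no depth.
- vision.get_calibration(name): a dict with "intrinsics" (3x3 intrinsics, pixels), "dist" ([k1, k2, p1, p2, k3] as OpenCV has them; the pictures are not rectified), "pose" (4x4, takes a point from camera to world coordinates). Camera axes: x right, y up, looking along -z (the intrinsics and any distortion apply to the point x, -y, -z); pixel columns grow to the right and rows downward; lengths in m; the calibration is good to about 2 mm. A picture is of the moment at which its call begins: read the wrist's pose just before it. get_calibration takes no time and is no camera call; for the wrist camera it gives the pose at the moment of the call.
- close_job(): hands the job in, once; it reports no verdict.
The state is a dict: "time_s": time; "joints": joint angles; "qd": joint speeds; "joint_torque": joint torques, N m; "tcp_pos": TCP position; "eef_rot": TCP orientation; "contact_force": force on the tool from outside, world axes, zero at the start; "moment": the same for the moment, N m; "gripper_width": finger opening in m.
Only numpy, scipy, OpenCV 4.12 (cv2) and the standard library are available. Lean on these libraries where they do the work, as an engineer would, in place of code of your own. Each camera call takes 0.05 s, during which the arm holds its last target.

TASK

The polishing machine's grey felt wheel has stopped with its red mark out of sight, down behind the white splash guard. Stroke the wheel round with a fingertip on its rim until the red mark stands at the very top, in line with the red pointer line on the lock, pressing only lightly, and take the finger away so that the wheel rests there by itself; then slide the black lock tab fully home toward the wheel so that its bolt enters the notch, and let go of everything. Leave the jars, the cast and the small pink wheel around it where they are.

Things in the scene. Friction and masses are not known exactly. Their poses are not given: they have to be found in the camera images.
- stand: the fixed polishing machine: base plate 136 mm wide, white splash guard in front (top 78 mm up), white motor housing 92 mm wide behind (top 106 mm up). Origin on the worktop directly under the middle of the wheel's spindle hub; its x axis runs along the spindle, from the guarded front through the wheel to the motor; y across (the direction in which the top of the rim is stroked); z up. The spindle's centre line is 80 mm above the origin. It may be turned a little about z
- wheel_top (a point): fixed point of the machine: the highest point of the wheel's rim, middle of its width, 130 mm above the worktop. The felt wheel is 100 mm in diameter and 24 mm wide (from 14 mm in front of the stand's origin to 10 mm behind it); the upper 50 mm stand free above the guard.
- mark (a point): the red mark across the wheel's rim and down its front face, 6 mm wide; the point is on the rim surface, 50 mm from the spindle's centre line, and coincides with wheel_top when the mark is at the top. It starts hidden in the lower half. A notch in the steel flange behind the felt is in line with it
- lock_tab (a point): point inside the black upright lock tab on top of the motor housing, 138 mm above the worktop; the tab is 10 mm thick along the stand's x, 26 mm wide across and reaches from 109 to 147 mm above the worktop, with the housing's flat top (106 mm up) free for 50 mm behind it (+x). A dark lock guide block with a red pointer line (top 130 mm up) stands between it and the wheel
- lock (a joint): travel of the lock toward the wheel (along the stand's -x): 0 = drawn back, 0.014 m = fully home. It needs about 2 N, stays where it is left, and carries a round-nosed 9 mm bolt which enters the wheel's 13 mm wide notch only if the mark is within about 4 mm of the top (it then centres the wheel itself); otherwise it is stopped by the flange at 0.003 to 0.006 m
- wheel: the grey felt wheel; origin on the spindle's centre line, z axis toward the mark. It turns freely both ways without a stop, about the stand's x axis, and coasts briefly when let go; bearing drag is small (under 0.3 N at the rim), so a light touch of about 5 N carries it along; the firm felt gives by a millimetre or so
- cast_green: bystander: pale green dental cast, 51x66x31 mm; origin at the centre of its underside
- amber_jar: bystander: amber jar with black cap, 41 mm across, 78 mm tall; origin at the centre of its underside
- blue_jar: bystander: small white jar with blue cap, 37 mm across, 50 mm tall; origin at the centre of its underside
- small_wheel: bystander: small pink polishing wheel lying flat, 24 mm across, 10 mm thick; origin at the centre of its underside

How it is judged (in metres and radians):
On the way, in this order (a step that is already met when the one before it is completed fails the run):
1. the red mark is at the top (within 0.12 rad), the wheel at rest and untouched, the lock still drawn back (angle between mark's own z axis and vertical below 0.12 rad and angular speed of wheel below 0.05 rad/s and contact force between wheel and anything else below 0.1 N and value of joint lock below 0.006 m), for 0.2 s.
2. the lock is home in the notch (value of joint lock above 0.011 m), for 0.2 s.
At the end, for the whole second after the job is handed in: the red mark is at the top within 0.12 rad (6 mm at the rim), the wheel still, and the lock at least 11 mm toward the wheel (of 14) (value of joint lock above 0.011 m and angle between mark's own z axis and vertical below 0.12 rad and angular speed of wheel below 0.05 rad/s); the robot touches nothing.
It fails at once if the wheel is pressed harder than 40 N (contact force between the fingers and wheel above 40 N).
It fails at once if the cast green is moved more than 15 mm (distance of cast_green from where it was at the start of the episode above 0.015 m).
It fails at once if the amber jar is moved more than 15 mm (distance of amber_jar from where it was at the start of the episode above 0.015 m).
It fails at once if the blue jar is moved more than 15 mm (distance of blue_jar from where it was at the start of the episode above 0.015 m).
It fails at once if the small wheel is moved more than 15 mm (distance of small_wheel from where it was at the start of the episode above 0.015 m).
It also fails if it takes over 67 s, if anything falls off the work surface, if the arm or the gripper's body presses on something with over 40 N, if the wrist force passes 120 N, or if a joint passes its speed limit or range.

## Working session

There is one attempt and no reset: what is moved stays moved. The work goes in short steps, Python scripts to look and compute and a shell command to move; the robot and the scene stay as the last step left them, time stands still between calls to the robot, and variables do not carry over. Pictures are saved under pics/ and viewed, and the job is handed in when it is done.

```bash
ls; mkdir -p pics; python3 - <<'E'
from plant import readout, vision, r
import cv2, numpy as np
print(readout.get_state(), r.grasp_offset)
for n in ("scene","top","wrist"):
    c=vision.get_calibration(n); print(n,np.round(c["intrinsics"],1).tolist(),c["dist"],np.round(c["pose"],3).tolist())
    cv2.imwrite(f"pics/{n}0.png",vision.capture(n))
E
```

```text
pics
{'time_s': 0.0, 'joints': array([ 8.41182094e+01,  2.05898628e+01,  6.34025248e-01, -2.12056602e-02,
       -7.01375660e+01, -1.65072503e+01]), 'qd': array([-0.00428991,  0.0604468 , -0.06168197, -0.01428681, -0.0540434 ,
        0.00304309]), 'joint_torque': array([ 1.28761814e-03, -5.82714915e+01,  2.93049502e+01,  6.99714258e+00,
        6.76459749e-03, -1.57782697e-04]), 'tcp_pos': array([0.25692995, 0.62364535, 0.22563895]), 'eef_rot': array([   4.46113261,   89.90449211, -107.93512948]), 'contact_force': array([-0.75279433, -0.37410092, -0.4821527 ]), 'moment': array([-0.00297645,  0.02376689, -0.06352168]), 'gripper_width': 0.08763132253836807} 0.0188
scene [[400.8, 0.0, 323.0], [0.0, 400.8, 201.7], [0.0, 0.0, 1.0]] [0.02339777 0.         0.         0.         0.        ] [[0.501, 0.505, -0.703, -0.043], [-0.865, 0.315, -0.39, -0.317], [0.024, 0.804, 0.595, 0.617], [0.0, 0.0, 0.0, 1.0]]
top [[372.4, 0.0, 320.6], [0.0, 372.4, 198.1], [0.0, 0.0, 1.0]] [-0.04483472  0.          0.          0.          0.        ] [[-0.019, 0.98, -0.196, 0.377], [-1.0, -0.014, 0.027, 0.015], [0.024, 0.197, 0.98, 0.939], [0.0, 0.0, 0.0, 1.0]]
wrist [[347.5, 0.0, 321.5], [0.0, 347.5, 196.1], [0.0, 0.0, 1.0]] [-0.04577298  0.          0.          0.          0.        ] [[-0.381, 0.884, 0.273, 0.33], [-0.925, -0.364, -0.11, 0.594], [0.003, -0.294, 0.956, 0.383], [0.0, 0.0, 0.0, 1.0]]
```

View pics/scene0.png

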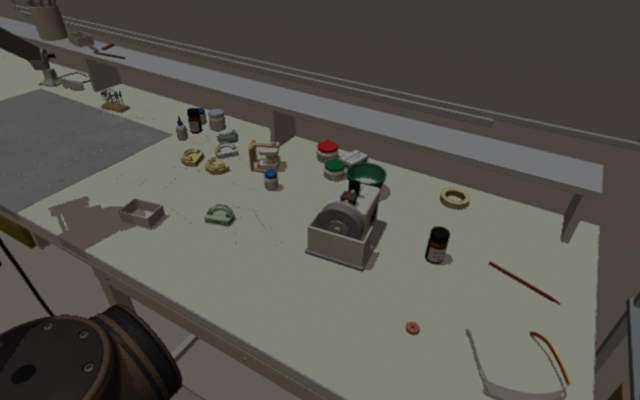

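View pics/top0.png

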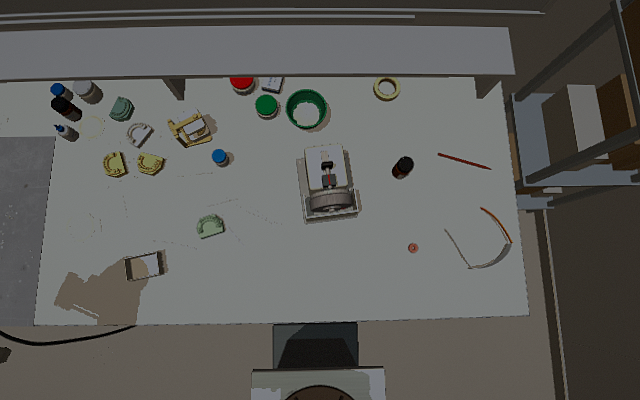

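View pics/wrist0.png

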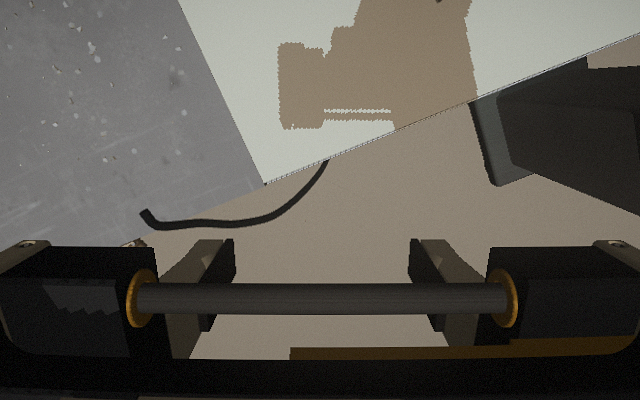

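The top view shows the machine at about (328,185), with the guard facing the robot and the lock at about (327,175). I'll zoom in and measure.

```bash
cat > h.py <<'E'
import cv2, numpy as np
from plant import readout, vision, r
def ray(c,uv):
    p=cv2.undistortPoints(np.array([[uv]],float),np.array(c["intrinsics"]),np.array(c["dist"]))[0,0]
    T=np.array(c["pose"]); d=T[:3,:3]@np.array([p[0],-p[1],-1.0]); return T[:3,3],d/np.linalg.norm(d)
def onz(c,uv,z):
    o,d=ray(c,uv); return o+d*(z-o[2])/d[2]
def proj(c,P):
    T=np.array(c["pose"]); q=(np.atleast_2d(P)-T[:3,3])@T[:3,:3]
    q=q*[1,-1,-1]; return cv2.projectPoints(q.reshape(-1,1,3),np.zeros(3),np.zeros(3),np.array(c["intrinsics"]),np.array(c["dist"]))[0][:,0]
def tri(rs):
    A=np.zeros((3,3));b=np.zeros(3)
    for o,d in rs:
        M=np.eye(3)-np.outer(d,d);A+=M;b+=M@o
    return np.linalg.solve(A,b)
def crop(im,x0,y0,x1,y1,s,fn):
    cv2.imwrite(fn,cv2.resize(im[y0:y1,x0:x1],None,fx=s,fy=s,interpolation=cv2.INTER_CUBIC))
E
python3 - <<'E'
from h import *
a=cv2.imread("pics/top0.png");crop(np.clip(a*1.0*1.5,0,255).astype(np.uint8),285,130,375,230,6,"pics/top0c.png")
a=cv2.imread("pics/scene0.png");crop(np.clip(a*1.5,0,255).astype(np.uint8),295,160,395,270,5,"pics/scene0c.png")
E
```

```text
(no output)
```

View pics/top0c.png

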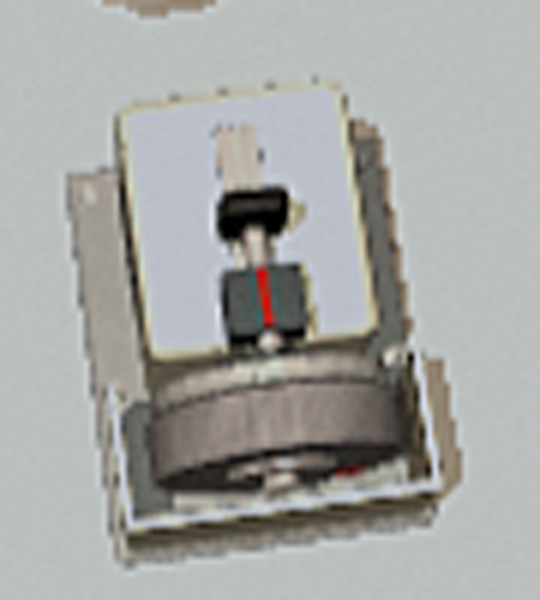

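View pics/scene0c.png

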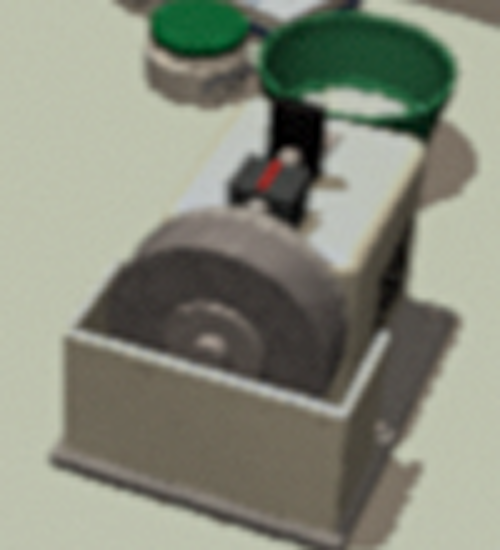

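```bash
python3 - <<'E'
from h import *
t=vision.get_calibration("top");s=vision.get_calibration("scene")
T=lambda x,y:(285+(x+.5)/6-.5,130+(y+.5)/6-.5)
S=lambda x,y:(295+(x+.5)/5-.5,160+(y+.5)/5-.5)
c=[onz(t,T(*p),.106)[:2] for p in [(118,112),(340,88),(378,335),(150,362)]]
print("housing",np.round(c,4), np.linalg.norm(c[1]-c[0]),np.linalg.norm(c[2]-c[3]))
g=[onz(t,T(*p),.078)[:2] for p in [(122,522),(442,488)]];print("guard",np.round(g,4))
for a,b in((c[1],c[0]),(c[2],c[3]),(g[1],g[0])):
    d=b-a;print("yaw",np.degrees(np.arctan2(-d[0],d[1])))
for a,b in((c[3],c[0]),(c[2],c[1])):
    d=b-a;print("yaw side",np.degrees(np.arctan2(d[1],d[0])))
l=[onz(t,T(*p),.130)[:2] for p in [(261,268),(270,326)]];print("line",np.round(l,4))
print("line tri", tri([ray(t,T(261,268)),ray(s,S(281,163))]),tri([ray(t,T(270,326)),ray(s,S(264,189))]))
print("tab top", np.round([onz(t,T(*p),.147) for p in [(222,190),(288,188),(288,205),(222,207)]],4))
print("rim", np.round([onz(t,T(*p),.130) for p in [(275,385),(283,455)]],4))
P=onz(t,T(352,469),.05);print("mark ray",ray(t,T(352,469)))
E
```

```text
housing [[ 0.664   0.0278]
 [ 0.673  -0.0595]
 [ 0.5732 -0.0711]
 [ 0.5637  0.0165]] 0.08769826576118522 0.0881299127917745
guard [[ 0.5064  0.0283]
 [ 0.5179 -0.0971]]
yaw 5.886360025482444
yaw 6.158785358516641
yaw 5.258853727452768
yaw side 6.388219050756817
yaw side 6.635790744604104
line [[ 0.5939 -0.0255]
 [ 0.5715 -0.0284]]
line tri [ 0.59593927 -0.02732503  0.12624398] [ 0.57331557 -0.0303851   0.12759011]
tab top [[ 0.6193 -0.011   0.147 ]
 [ 0.6198 -0.0354  0.147 ]
 [ 0.6132 -0.0352  0.147 ]
 [ 0.6127 -0.0108  0.147 ]]
rim [[ 0.549  -0.0297  0.13  ]
 [ 0.5226 -0.032   0.13  ]]
mark ray (array([0.37727105, 0.0148985 , 0.93936524]), array([ 0.1694727 , -0.08762372, -0.98163185]))
```

```bash
cat >> h.py <<'E'
from scipy.spatial.transform import Rotation as Ro
YAW=np.radians(6.2);X=np.array([np.cos(YAW),np.sin(YAW),0]);Y=np.array([-np.sin(YAW),np.cos(YAW),0]);O=np.array([.5385,-.0315,0])
def st():
    s=readout.get_state();R=Ro.from_euler('xyz',s["eef_rot"],degrees=True).as_matrix()
    p=s["tcp_pos"]-O
    print("t",round(s["time_s"],2),"tcp",np.round(s["tcp_pos"],4),"stand xyz mm",np.round([1000*p@X,1000*p@Y,1000*p[2]],1),"jawang",round(np.degrees(np.arctan2(R[1,2],R[0,2])),1),"fing",np.round(R[:,0],3),"F",np.round(s["contact_force"],1),"w",round(s["gripper_width"],4))
    return s
E
python3 - <<'E'
from h import *
st()
o,d=ray(vision.get_calibration("top"),(285+58.6-.5,130+78.2-.5))
k=((O-o)@X-.014)/(d@X);p=o+k*d-O;print(p@Y,p[2],"ang from top",np.degrees(np.arctan2(p@Y,p[2]-.08)),np.hypot(p@Y,p[2]-.08))
a=cv2.imread("pics/top0.png");hsv=cv2.cvtColor(a,cv2.COLOR_BGR2HSV);m=((hsv[...,0]<8)|(hsv[...,0]>172))&(hsv[...,1]>120)&(hsv[...,2]>50)
ys,xs=np.nonzero(m[130:230,285:375]);print(sorted(zip(xs+285,ys+130)))
E
```

```text
t 0.15 tcp [0.257  0.6238 0.2258] stand xyz mm [-209.1  681.8  225.8] jawang -112.4 fing [-0.    -0.001 -1.   ] F [ 0.3 -0.4  0.8] w 0.0877
-0.029665961576895574 0.06827207977863825 ang from top -111.57050011187879 0.031900053119085406
[(np.int64(328), np.int64(175)), (np.int64(328), np.int64(176)), (np.int64(328), np.int64(177)), (np.int64(328), np.int64(178)), (np.int64(328), np.int64(179)), (np.int64(328), np.int64(180)), (np.int64(329), np.int64(175)), (np.int64(329), np.int64(176)), (np.int64(329), np.int64(177)), (np.int64(329), np.int64(178)), (np.int64(329), np.int64(179)), (np.int64(329), np.int64(180)), (np.int64(329), np.int64(181)), (np.int64(329), np.int64(182)), (np.int64(329), np.int64(183)), (np.int64(329), np.int64(184)), (np.int64(330), np.int64(182)), (np.int64(330), np.int64(183)), (np.int64(341), np.int64(208)), (np.int64(344), np.int64(208))]
```

The mark shows just inside the guard at pixel (343,208), about -112° from the top on the -y side. So the top of the rim has to be stroked toward +y by about 98 mm. I'll approach now with the fingers shut.

```bash
python3 -m handwheel '[[[0.2,-0.9,0,0.7],[0.3,-1,0,0.7],[0.4,-1,0,0.7],[0.4,-1,0,0.7],[0.4,-1,0,0.7],[0.4,-1,0,0.7],[0.4,-1,0,0.7],[0.4,-1,0,0.7]]]' 0 20; python3 -c "
from h import *;st()"
```

```text
time_s: 0.95
tcp_pos: [0.3726, 0.2989, 0.2211]
eef_rot: [-0.2, 89.6, -83.2]
contact_force: [0.9, 0.5, -0.5]
gripper_width: 0.0293
t 0.95 tcp [0.3726 0.2989 0.2211] stand xyz mm [-129.2  346.4  221.1] jawang -83.0 fing [ 0.001 -0.006 -1.   ] F [ 0.9  0.5 -0.5] w 0.0293
```

```bash
python3 -m handwheel '[[[0.5,-1,0,0],[0.5,-1,0,0],[0.5,-1,0,0],[0.5,-1,0,0],[0.5,-1,0,0],[0.5,-1,0,0],[0.5,-1,0,0],[0.5,-1,0,-0.1]]]'; python3 -m handwheel '[[[0.2,-0.6,-0.3,0],[0,0,-0.3,0],[0,0,0,0]]]' ; python3 - <<'E'
from h import *
st();a=vision.capture("wrist");cv2.imwrite("pics/w1.png",a);a=vision.capture("scene");crop(a,240,80,440,280,3,"pics/s1.png")
E
```

```text
time_s: 1.75
tcp_pos: [0.5349, -0.0357, 0.2225]
eef_rot: [38.0, 89.7, -45.1]
contact_force: [0.5, 0.9, -0.3]
gripper_width: 0.0006
time_s: 2.05
tcp_pos: [0.5441, -0.066, 0.1965]
eef_rot: [17.9, 89.7, -65.7]
contact_force: [-0.2, 0.2, 0.0]
gripper_width: 0.0007
t 2.05 tcp [ 0.5441 -0.066   0.1965] stand xyz mm [  1.9 -34.9 196.5] jawang -83.6 fing [ 0.002 -0.004 -1.   ] F [-0.2  0.2  0. ] w 0.0007
```

View pics/w1.png

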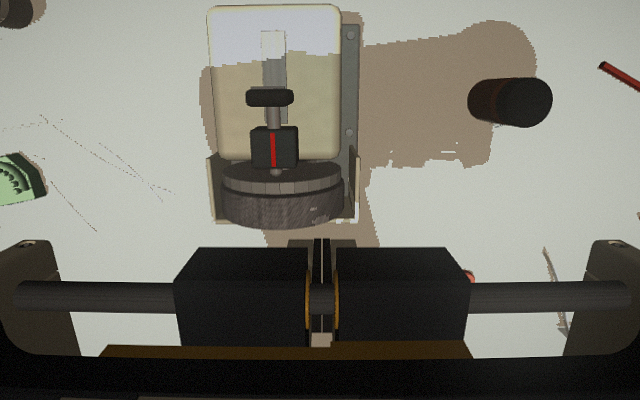

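View pics/s1.png

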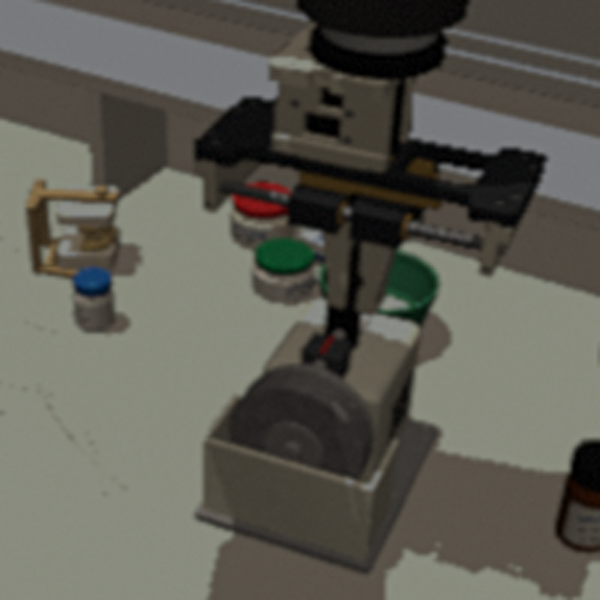

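The wrist view shows the wheel top at about (283,205), the red line at (273,132)–(274,165) and the tab at (270,97). The scene view shows slim fingertips above the wheel. I'll triangulate wrist against top.

```bash
python3 - <<'E'
from h import *
w=vision.get_calibration("wrist");t=vision.get_calibration("top")
T=lambda x,y:(285+(x+.5)/6-.5,130+(y+.5)/6-.5)
a=cv2.imread("pics/w1.png");crop(a,190,0,370,240,3.3,"pics/w1c.png")
hsv=cv2.cvtColor(a,cv2.COLOR_BGR2HSV);m=((hsv[...,0]<8)|(hsv[...,0]>172))&(hsv[...,1]>120)&(hsv[...,2]>50)
ys,xs=np.nonzero(m[100:240,220:340]);ys+=100;xs+=220
print(xs.min(),xs.max(),ys.min(),ys.max())
e=[(xs[ys<ys.min()+2].mean(),ys.min()-.5),(xs[(ys>ys.max()-2)].mean(),ys.max()+.5)];print(e)
print("tri far",tri([ray(t,T(261,268)),ray(w,e[0])]),"near",tri([ray(t,T(270,326)),ray(w,e[1])]))
print("w onz .13",onz(w,e[0],.13),onz(w,e[1],.13))
q=[onz(w,p,.106)[:2] for p in [(208,5),(341,5),(341,158),(208,158)]];print(np.round(q,4))
print("tip proj",proj(w,readout.get_state()["tcp_pos"]))
E
```

```text
270 275 133 166
[(np.float64(272.0), np.float64(132.5)), (np.float64(273.0), np.float64(166.5))]
tri far [ 0.59379647 -0.02654174  0.12874435] near [ 0.57139719 -0.02916713  0.12934386]
w onz .13 [ 0.5935657  -0.02763338  0.13      ] [ 0.57129368 -0.02997884  0.13      ]
[[ 0.6688  0.0235]
 [ 0.6783 -0.063 ]
 [ 0.5777 -0.0761]
 [ 0.5668  0.0205]]
tip proj [[321.58926532 254.12973309]]
```

View pics/w1c.png

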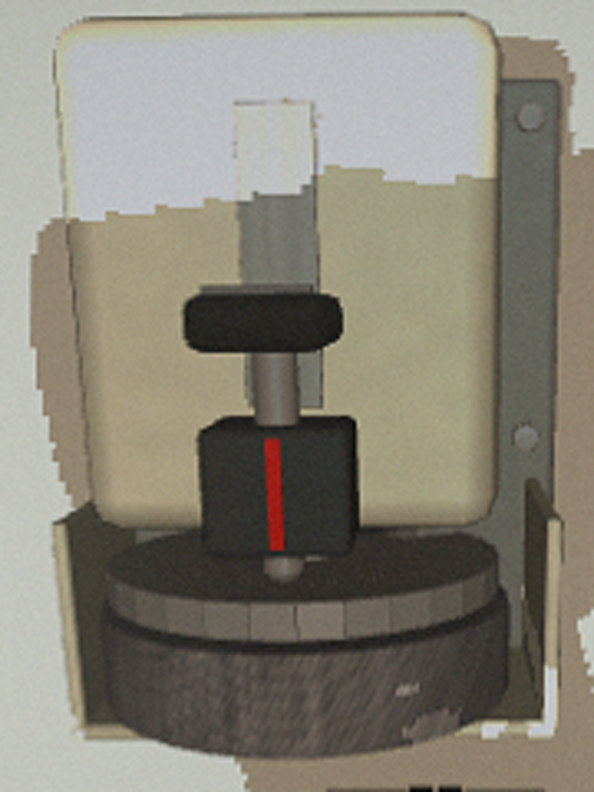

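```bash
sed -i 's/-.0315,0/-.0328,0/' h.py; python3 - <<'E'
from h import *
w=vision.get_calibration("wrist")
for p in [(275,193.5),(278,228.8)]: q=onz(w,p,.13);print(q,(q-O)@X,(q-O)@Y)
st()
E
```

```text
[ 0.55279423 -0.03273068  0.13      ] 0.01421811425975186 -0.0014748496243521345
[ 0.52727671 -0.03677192  0.13      ] -0.011586610898423484 -0.0027365790833748637
t 2.15 tcp [ 0.5449 -0.065   0.1982] stand xyz mm [  2.9 -32.7 198.2] jawang -83.4 fing [ 0.004 -0.004 -1.   ] F [0.3 0.4 0.1] w 0.0008
```

```bash
python3 -m handwheel '[[[-0.12,0.45,-0.5,0],[0,0,-0.6,0],[0,0,-0.45,0],[0,0,0,0]]]'; python3 -c "
from h import *;st()"
```

```text
time_s: 2.55
tcp_pos: [0.5412, -0.0418, 0.139]
eef_rot: [68.7, 89.3, -14.3]
contact_force: [0.2, -0.3, 0.1]
gripper_width: 0.0003
t 2.55 tcp [ 0.5412 -0.0418  0.139 ] stand xyz mm [  1.8  -9.2 139. ] jawang -83.1 fing [ 0.012 -0.003 -1.   ] F [ 0.2 -0.3  0.1] w 0.0003
```

```bash
python3 -m handwheel '[[[-0.05,-0.25,-0.05,0],[0,0,0,0]]]'; for i in 1; do python3 -m handwheel '[[[0,0,-0.1,0],[0,0,-0.03,0]]]';  done; python3 -c "
from h import *;st()"
```

```text
time_s: 2.75
tcp_pos: [0.54, -0.0506, 0.1391]
eef_rot: [71.3, 89.2, -11.5]
contact_force: [-0.1, -0.0, -0.0]
gripper_width: 0.0005
time_s: 2.95
tcp_pos: [0.5411, -0.0505, 0.1358]
eef_rot: [75.5, 89.0, -7.3]
contact_force: [0.9, 0.2, -0.6]
gripper_width: 0.0008
t 2.95 tcp [ 0.5411 -0.0505  0.1358] stand xyz mm [  0.7 -17.9 135.8] jawang -82.8 fing [ 0.018 -0.002 -1.   ] F [ 0.9  0.2 -0.6] w 0.0008
```

```bash
python3 -m handwheel '[[[0,0,-0.1,0],[0,0,0,0]]]'; python3 -m handwheel '[[[0,0,-0.07,0],[0,0,0,0]]]'; python3 -m handwheel '[[[0,0,-0.07,0],[0,0,0,0]]]'
```

```text
time_s: 3.15
tcp_pos: [0.5414, -0.0505, 0.132]
eef_rot: [76.9, 88.9, -6.0]
contact_force: [-0.2, -0.0, -0.7]
gripper_width: 0.0003
time_s: 3.35
tcp_pos: [0.542, -0.0506, 0.1295]
eef_rot: [76.7, 88.9, -6.2]
contact_force: [0.0, 0.4, 3.4]
gripper_width: 0.0004
time_s: 3.55
tcp_pos: [0.5428, -0.0519, 0.1295]
eef_rot: [70.3, 88.7, -12.5]
contact_force: [-3.5, -0.7, 9.0]
gripper_width: 0.0007
```

```bash
python3 -m handwheel '[[[-0.04,0.25,0.02,0],[-0.04,0.25,0.02,0]]]'; python3 - <<'E'
from h import *
st();t=vision.get_calibration("top");a=vision.capture("scene");crop(a,290,130,390,260,5,"pics/s2.png")
E
```

```text
time_s: 3.75
tcp_pos: [0.5396, -0.0323, 0.1315]
eef_rot: [70.2, 88.7, -12.7]
contact_force: [-1.0, -0.2, 0.0]
gripper_width: 0.0004
t 3.75 tcp [ 0.5396 -0.0323  0.1315] stand xyz mm [  1.1   0.4 131.5] jawang -82.9 fing [ 0.022 -0.005 -1.   ] F [-1.  -0.2  0. ] w 0.0004
```

View pics/s2.png

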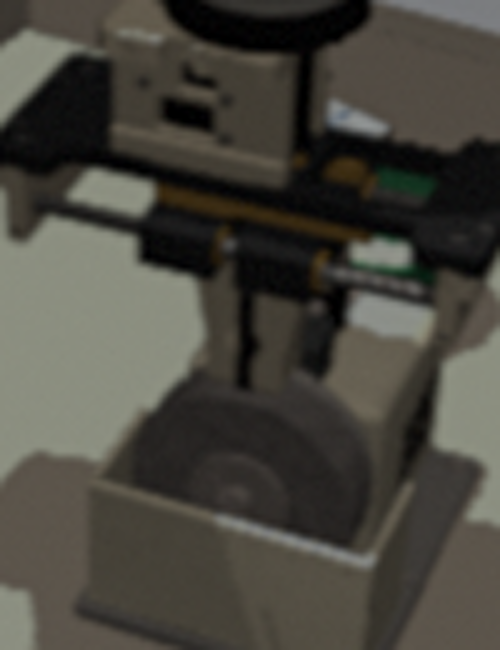

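```bash
python3 -m handwheel '[[[0,-0.25,0.15,0],[0.04,-0.3,0,0],[0,0,-0.15,0],[0,0,-0.05,0]]]'; python3 -m handwheel '[[[0,0,-0.03,0],[0,0,0,0]]]'
```

```text
time_s: 4.2
tcp_pos: [0.5411, -0.0539, 0.1293]
eef_rot: [71.2, 88.7, -11.5]
contact_force: [-2.4, -1.5, 8.1]
gripper_width: 0.0004
time_s: 4.4
tcp_pos: [0.5413, -0.0558, 0.1292]
eef_rot: [65.5, 88.7, -17.2]
contact_force: [-1.6, 0.1, 2.4]
gripper_width: 0.0006
```

```bash
python3 -m handwheel '[[[-0.04,0.25,-0.02,0],[-0.04,0.25,-0.02,0]]]';python3 -m handwheel '[[[-0.04,0.25,-0.04,0],[-0.04,0.25,-0.04,0]]]'; python3 - <<'E'
from h import *
st();t=vision.get_calibration("top");a=vision.capture("scene");crop(a,290,130,390,260,5,"pics/s3.png")
E
```

```text
time_s: 4.6
tcp_pos: [0.5395, -0.0378, 0.1301]
eef_rot: [62.2, 88.5, -20.5]
contact_force: [-4.8, -0.1, 15.8]
gripper_width: 0.0003
time_s: 4.8
tcp_pos: [0.5372, -0.0182, 0.1291]
eef_rot: [62.5, 88.3, -20.3]
contact_force: [-0.5, 1.3, 3.2]
gripper_width: 0.0003
t 4.8 tcp [ 0.5372 -0.0182  0.1291] stand xyz mm [  0.3  14.7 129.1] jawang -82.8 fing [ 0.027 -0.01  -1.   ] F [-0.5  1.3  3.2] w 0.0003
```

View pics/s3.png

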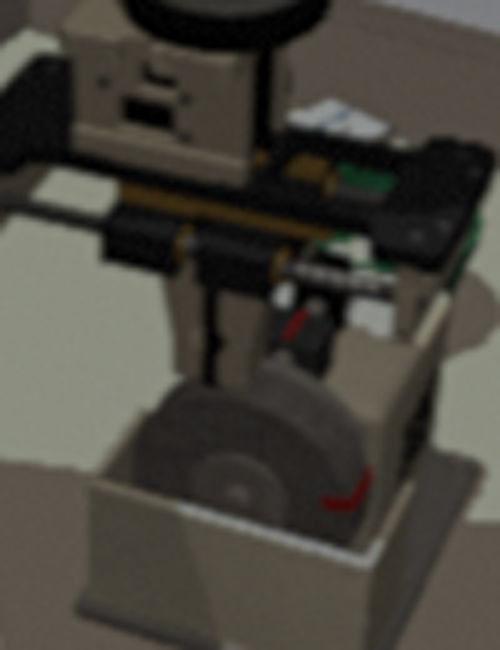

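The mark now shows at (330–368, 480–505) in the crop, near -85°. On to the next stroke.

```bash
python3 -m handwheel '[[[0,0,0.2,0],[0.05,-0.45,0.1,0],[0.05,-0.5,0,0],[0,0,-0.2,0],[0,0,-0.12,0]]]'; python3 -c "
from h import *
st();a=vision.capture('scene');crop(a,290,130,390,260,5,'pics/s4.png')"
```

```text
time_s: 5.35
tcp_pos: [0.5418, -0.0561, 0.1292]
eef_rot: [64.1, 88.3, -18.6]
contact_force: [0.7, -0.1, 1.1]
gripper_width: 0.0004
t 5.35 tcp [ 0.5418 -0.0561  0.1292] stand xyz mm [  0.7 -23.5 129.2] jawang -82.7 fing [ 0.028 -0.009 -1.   ] F [ 0.7 -0.1  1.1] w 0.0004
```

View pics/s4.png

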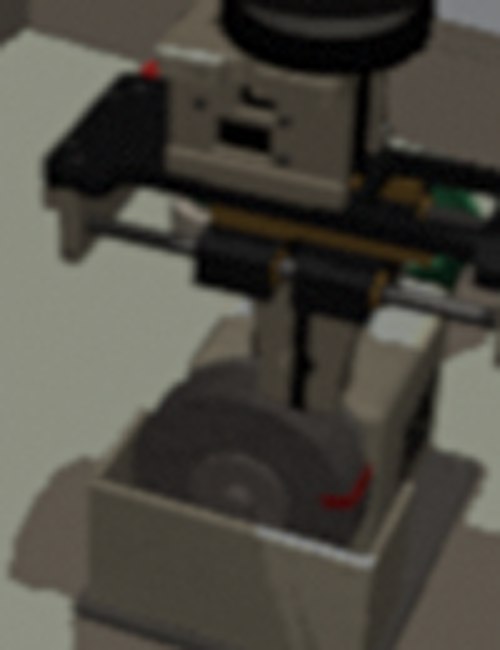

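Wheel held its angle. I'll repeat the stroke at slightly slower rows.

```bash
python3 -m handwheel '[[[-0.03,0.2,-0.02,0],[-0.03,0.25,-0.02,0]]]';python3 -m handwheel '[[[-0.04,0.25,-0.03,0],[-0.04,0.25,-0.05,0]]]'; python3 - <<'E'
from h import *
st();a=vision.capture("scene");crop(a,290,130,390,260,5,"pics/s5.png")
E
```

```text
time_s: 5.6
tcp_pos: [0.5403, -0.0395, 0.13]
eef_rot: [58.0, 88.2, -24.7]
contact_force: [-7.0, -1.9, 18.4]
gripper_width: 0.0001
time_s: 5.8
tcp_pos: [0.5378, -0.0185, 0.129]
eef_rot: [58.4, 88.0, -24.2]
contact_force: [0.4, -0.1, 3.9]
gripper_width: 0.0
t 5.8 tcp [ 0.5378 -0.0185  0.129 ] stand xyz mm [  0.8  14.3 129. ] jawang -82.6 fing [ 0.032 -0.014 -0.999] F [ 0.4 -0.1  3.9] w 0.0
```

View pics/s5.png

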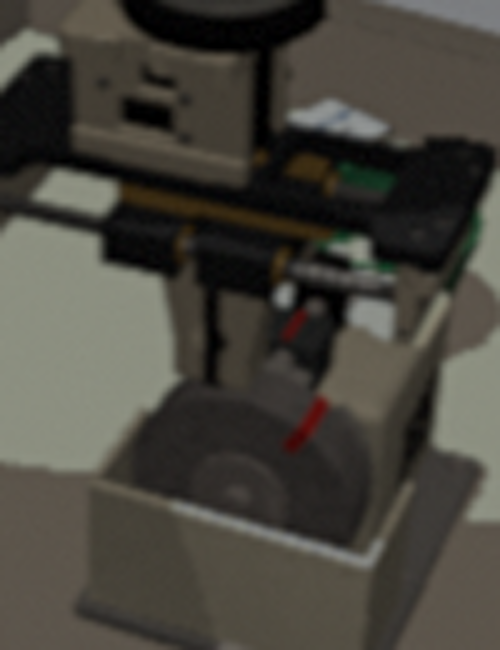

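```bash
sed -i 's/O=np.array(\[.5385/O=np.array([.5393/' h.py; cat >> h.py <<'E'
def mark(name,im=None,box=None):
    c=vision.get_calibration(name)
    if im is None: im=vision.capture(name)
    hsv=cv2.cvtColor(im,cv2.COLOR_BGR2HSV);m=((hsv[...,0]<8)|(hsv[...,0]>172))&(hsv[...,1]>110)&(hsv[...,2]>40)
    f=[];g=[]
    for y,x in np.argwhere(m):
        o,d=ray(c,(float(x),float(y)));q=o-O
        a=np.array([q@X,q@Y,q[2]-.08]);b=np.array([d@X,d@Y,d[2]])
        k=(-.014-a[0])/b[0];p=a+k*b
        if np.hypot(p[1],p[2])<.05 and k>0:
            if np.hypot(p[1],p[2])>.022: f.append(np.degrees(np.arctan2(p[1],p[2])))
            continue
        A=b[1]**2+b[2]**2;B=a[1]*b[1]+a[2]*b[2];C=a[1]**2+a[2]**2-.0025;D=B*B-A*C
        if D<0: continue
        p=a+b*(-B-np.sqrt(D))/A
        if -.014<p[0]<.010: g.append(np.degrees(np.arctan2(p[1],p[2])))
    print(name,"face",len(f),np.round(np.mean(f),1) if f else None,"rim",len(g),np.round(np.mean(g),1) if g else None)
    return im
E
python3 - <<'E'
from h import *
mark("scene"); mark("top"); mark("wrist")
E
```

```text
scene face 17 -32.5 rim 28 -32.7
top face 0 None rim 0 None
wrist face 150 -97.4 rim 5 -36.3
```

Both face and rim give the mark at -32.6°, so about 28 mm of stroke remains.

```bash
python3 -m handwheel '[[[0,0,0.2,0],[0.05,-0.45,0.1,0],[0.05,-0.48,0,0],[0,0,-0.2,0],[0,0,-0.12,0]]]';  python3 -m handwheel '[[[-0.03,0.2,-0.02,0],[-0.03,0.2,-0.02,0],[-0.01,0.05,-0.02,0]]]'; python3 - <<'E'
from h import *
st();crop(mark("scene"),290,130,390,260,5,"pics/s6.png")
E
```

```text
time_s: 6.5
tcp_pos: [0.5417, -0.0554, 0.1288]
eef_rot: [57.8, 88.1, -24.7]
contact_force: [-5.0, -3.9, 22.2]
gripper_width: 0.0004
time_s: 6.8
tcp_pos: [0.5399, -0.0383, 0.1303]
eef_rot: [53.0, 87.8, -29.5]
contact_force: [-3.1, -0.8, 8.4]
gripper_width: 0.0004
t 6.8 tcp [ 0.5399 -0.0383  0.1303] stand xyz mm [ -0.   -5.6 130.3] jawang -82.4 fing [ 0.033 -0.019 -0.999] F [-3.1 -0.8  8.4] w 0.0004
scene face 19 -14.4 rim 11 -14.1
```

View pics/s6.png

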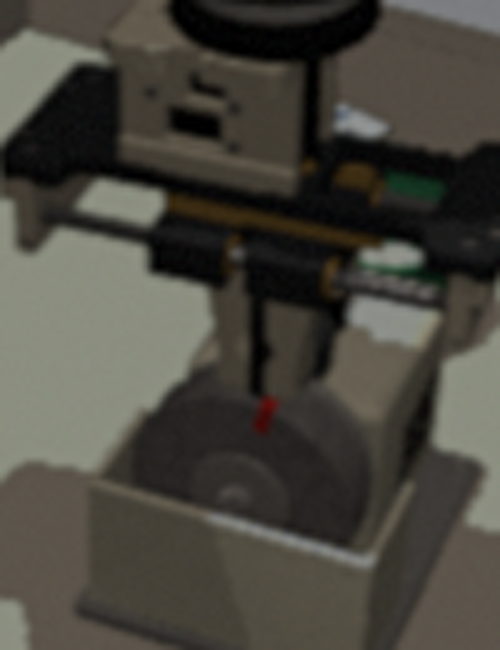

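```bash
python3 -m handwheel '[[[-0.02,0.15,-0.02,0],[-0.02,0.15,-0.03,0],[0,0,-0.01,0]]]'; python3 - <<'E'
from h import *
st();mark("scene")
E
```

```text
time_s: 7.15
tcp_pos: [0.5383, -0.0246, 0.1297]
eef_rot: [52.4, 87.7, -29.9]
contact_force: [-1.2, 0.4, 4.8]
gripper_width: 0.0008
t 7.15 tcp [ 0.5383 -0.0246  0.1297] stand xyz mm [-1.000e-01  8.300e+00  1.297e+02] jawang -82.3 fing [ 0.034 -0.02  -0.999] F [-1.2  0.4  4.8] w 0.0008
scene face 20 1.2 rim 6 1.8
```

```bash
python3 -m handwheel '[[[0,0,0.2,0],[0,0,0.8,0],[0,0,0.9,0],[0,0,0,0],[0,0,0,0]]]'; python3 - <<'E'
from h import *
st();crop(mark("scene"),290,130,390,260,5,"pics/s7.png");a=mark("wrist");crop(a,190,0,450,260,2.3,"pics/w7.png");mark("top")
E
```

```text
time_s: 7.7
tcp_pos: [0.5363, -0.0228, 0.2076]
eef_rot: [47.5, 87.9, -34.7]
contact_force: [-0.4, 0.3, -1.0]
gripper_width: 0.0005
t 7.7 tcp [ 0.5363 -0.0228  0.2076] stand xyz mm [ -1.9  10.3 207.6] jawang -82.3 fing [ 0.03  -0.021 -0.999] F [-0.4  0.3 -1. ] w 0.0005
scene face 20 1.2 rim 26 1.5
wrist face 159 -34.8 rim 0 None
top face 2 6.2 rim 7 5.0
```

View pics/s7.png

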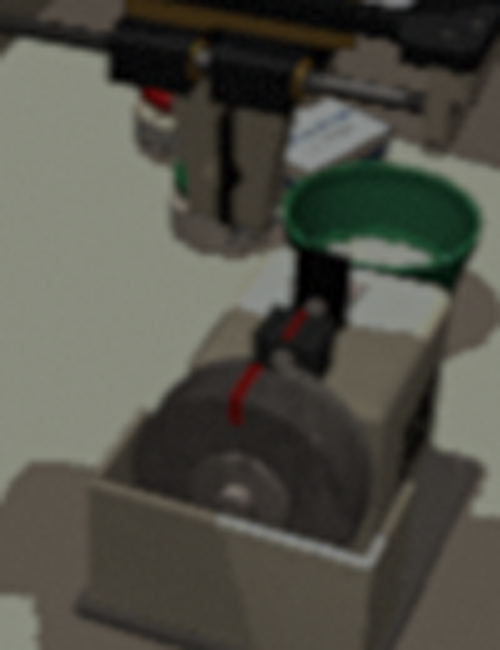

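View pics/w7.png

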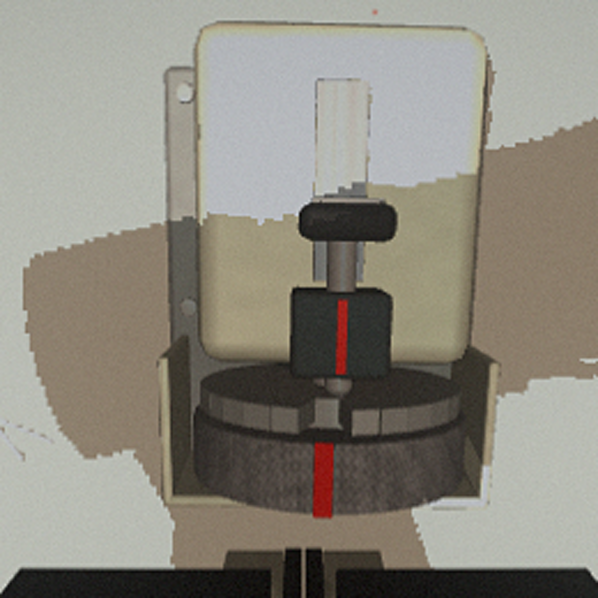

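```bash
cat >> h.py <<'E'
def align(name,im,box):
    c=vision.get_calibration(name);x0,y0,x1,y1=box
    hsv=cv2.cvtColor(im,cv2.COLOR_BGR2HSV);m=(((hsv[...,0]<8)|(hsv[...,0]>172))&(hsv[...,1]>110)&(hsv[...,2]>40)).astype(np.uint8)
    n,l,s,ce=cv2.connectedComponentsWithStats(m[y0:y1,x0:x1],connectivity=8)
    for i in range(1,n):
        if s[i,4]<5: continue
        q=np.argwhere(l==i)[:,::-1]+[x0,y0]
        P=np.array([onz(c,(float(u),float(v)),.13) for u,v in q])-O
        sx=P@X*1e3;sy=P@Y*1e3
        k=(sx>-12)
        print(name,"px",len(q),"sx %.1f..%.1f"%(sx.min(),sx.max()),"sy mean %.1f"%sy[k].mean(),"slope",np.round(np.polyfit(sx[k],sy[k],1),3))
E
python3 - <<'E'
from h import *
align("wrist",vision.capture("wrist"),(280,90,380,240));align("top",vision.capture("top"),(300,150,360,215));align("scene",vision.capture("scene"),(325,180,360,220))
E
```

```text
wrist px 161 sx 31.8..53.5 sy mean -2.0 slope [ 0.03  -3.325]
wrist px 294 sx -14.4..10.3 sy mean 2.0 slope [0.028 1.99 ]
top px 7 sx -15.4..-8.7 sy mean 4.1 slope [-0.558 -1.504]
scene px 19 sx 32.4..53.0 sy mean -2.4 slope [ 0.01  -2.821]
scene px 48 sx -29.5..10.7 sy mean 1.5 slope [0.005 1.533]
```

The finger is clear and the wheel is at rest. Wrist and scene agree that the mark lies about 4.5 mm past the pointer line, toward +y: mark +2.0 against pointer -2 to -3 in stand y. I'll stroke back about 4.5 mm.

```bash
sed -i 's/-.0328,0/-.0358,0/; s/radians(6.2)/radians(7.2)/' h.py; python3 -m handwheel '[[[0.02,-0.25,-0.8,0],[0,0,-0.6,0],[0.02,0,-0.35,0],[0,0,0,0]]]'; python3 -m handwheel '[[[0,0,-0.06,0],[0,0,0,0]]]'; python3 -c "
from h import *;st()"
```

```text
time_s: 8.4
tcp_pos: [0.537, -0.034, 0.1329]
eef_rot: [41.9, 88.0, -40.3]
contact_force: [-1.2, -0.4, 0.2]
gripper_width: 0.0007
time_s: 8.6
tcp_pos: [0.5375, -0.034, 0.1309]
eef_rot: [41.0, 88.0, -41.3]
contact_force: [0.4, 0.1, 1.0]
gripper_width: 0.0005
t 8.6 tcp [ 0.5375 -0.034   0.1309] stand xyz mm [ -1.6   2.  130.9] jawang -82.2 fing [ 0.026 -0.023 -0.999] F [0.4 0.1 1. ] w 0.0005
```

```bash
python3 -m handwheel '[[[0,0,-0.03,0],[0,-0.05,-0.03,0],[0.01,-0.06,-0.03,0],[0,0,0,0]]]'; python3 - <<'E'
from h import *
st();align("scene",vision.capture("scene"),(325,180,360,220))
E
```

```text
time_s: 9.0
tcp_pos: [0.5388, -0.0387, 0.131]
eef_rot: [44.6, 87.9, -37.6]
contact_force: [-0.1, -0.6, -0.2]
gripper_width: 0.0001
t 9.0 tcp [ 0.5388 -0.0387  0.131 ] stand xyz mm [ -0.9  -2.8 131. ] jawang -82.2 fing [ 0.03  -0.023 -0.999] F [-0.1 -0.6 -0.2] w 0.0001
scene px 27 sx -30.5..-8.6 sy mean -1.1 slope [0.387 2.858]
```

Lift and check.

```bash
python3 -m handwheel '[[[0,0,0.2,0],[0,0,0.8,0],[0,0,0.9,0],[0,0,0,0],[0,0,0,0]]]'; python3 - <<'E'
from h import *
st();a=vision.capture("wrist");crop(a,190,0,450,260,2.3,"pics/w8.png");align("wrist",a,(250,80,380,240));align("scene",vision.capture("scene"),(325,180,360,220));mark("scene")
E
```

```text
time_s: 9.55
tcp_pos: [0.5388, -0.0383, 0.212]
eef_rot: [47.0, 87.8, -35.2]
contact_force: [0.1, 0.0, -0.7]
gripper_width: 0.0007
t 9.55 tcp [ 0.5388 -0.0383  0.212 ] stand xyz mm [ -0.8  -2.4 212. ] jawang -82.2 fing [ 0.031 -0.022 -0.999] F [ 0.1  0.  -0.7] w 0.0007
wrist px 151 sx 32.7..55.0 sy mean 0.1 slope [-0.012  0.675]
wrist px 290 sx -13.6..10.9 sy mean -0.1 slope [-0.004 -0.084]
scene px 19 sx 32.7..53.3 sy mean -0.2 slope [-0.006  0.098]
scene px 51 sx -30.5..11.4 sy mean -0.8 slope [-0.009 -0.78 ]
scene face 22 -0.4 rim 28 -0.8
```

View pics/w8.png

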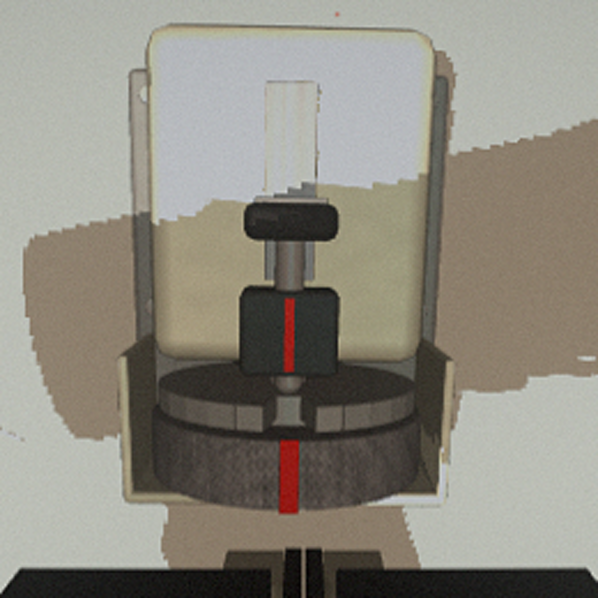

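Wheel aligned to within 1 mm: mark -0.1 and -0.8, pointer about 0. I'll measure the tab from wrist and top, then go behind it.

```bash
python3 - <<'E'
from h import *
w=vision.get_calibration("wrist");t=vision.get_calibration("top")
W=lambda x,y:(190+x/2.3,y/2.3)
T=lambda x,y:(285+(x+.5)/6-.5,130+(y+.5)/6-.5)
for n,a,b in (("rear L",(247,203),(222,189)),("rear R",(336,203),(288,187))):
    p=tri([ray(w,W(*a)),ray(t,T(*b))]);q=p-O;print(n,np.round(p,4),np.round([q@X,q@Y],4), onz(w,W(*a),.147), onz(t,T(*b),.147))
E
python3 -m handwheel '[[[0.5,0.08,0,0],[0.7,0.1,0,0],[0.8,0.1,0,0],[0.55,0.08,0,0],[0,0,0,0],[0,0,0,0]]]';python3 - <<'E'
from h import *
st();cv2.imwrite("pics/w9.png",vision.capture("wrist"));crop(vision.capture("top"),285,110,385,230,5,"pics/t9.png")
crop(vision.capture("scene"),270,80,400,240,3.7,"pics/s9.png")
E
```

```text
rear L [ 0.6178 -0.0127  0.1513] [0.0808 0.0131] [ 0.61744881 -0.01434064  0.147     ] [ 0.6196593  -0.01097378  0.147     ]
rear R [ 0.6208 -0.0368  0.145 ] [ 0.0807 -0.0112] [ 0.62072438 -0.03800791  0.147     ] [ 0.62015601 -0.03539701  0.147     ]
time_s: 10.3
tcp_pos: [0.6407, -0.0241, 0.2045]
eef_rot: [31.0, 88.2, -51.2]
contact_force: [0.9, 0.5, 0.6]
gripper_width: 0.0002
t 10.3 tcp [ 0.6407 -0.0241  0.2045] stand xyz mm [102.   -1.1 204.5] jawang -82.2 fing [ 0.02  -0.025 -1.   ] F [0.9 0.5 0.6] w 0.0002
```

View pics/w9.png

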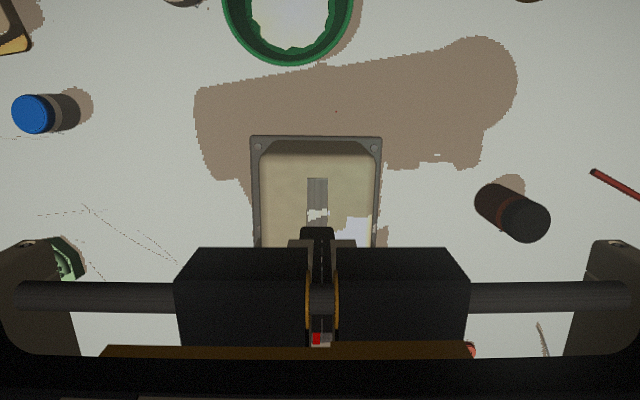

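View pics/s9.png

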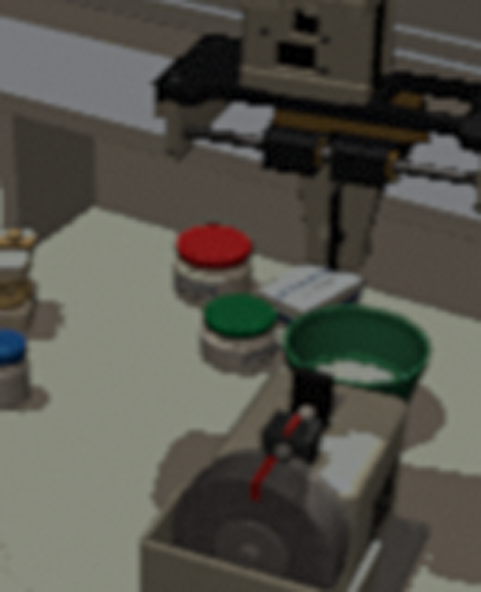

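```bash
python3 - <<'E'
from h import *
w=vision.get_calibration("wrist");s=readout.get_state()
print(proj(w,s["tcp_pos"]),proj(w,np.array([O+X*.081+Y*.013+[0,0,.147],O+X*.081-Y*.013+[0,0,.147]])))
for p in [(302,228),(333,228)]: q=onz(w,p,.147)-O;print(q@X,q@Y)
E
```

```text
[[321.67069584 254.12823936]] [[298.03423173 244.1997897 ]
 [336.25339858 244.1697512 ]]
0.0927793615962741 0.010256712053706738
0.09279219522066866 -0.01052950159506358
```

```bash
python3 - <<'E'
from h import *
a=cv2.imread("pics/w9.png");crop(np.clip(a*2.0,0,255).astype(np.uint8),230,120,410,350,3,"pics/w9c.png")
E
```

```text
(no output)
```

View pics/w9c.png

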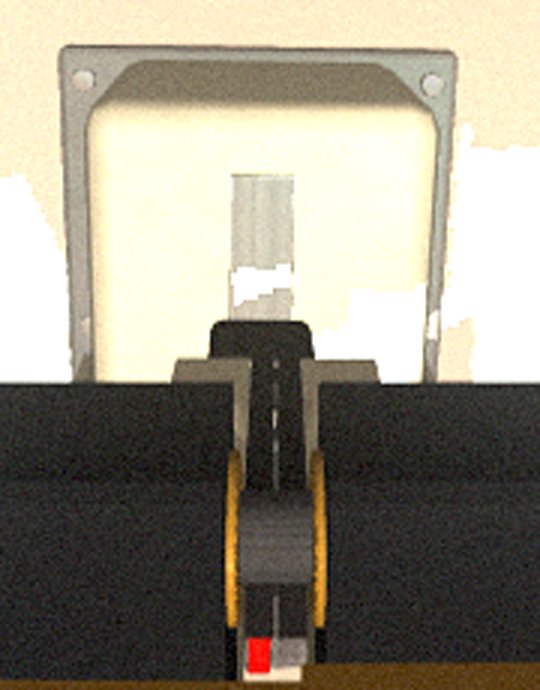

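View pics/t9.png

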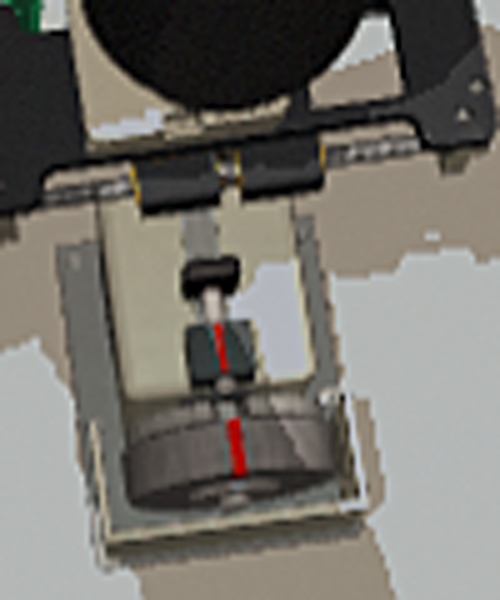

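Wrist picture: the tab's rear lower edge is at (303–334, 227), consistent with tab rear at stand x ≈ 79 mm. The fingers (TCP 102) are behind it with about 10 mm to spare. Now to descend.

```bash
python3 -m handwheel '[[[0.03,0.02,-0.5,0],[0,0,-0.7,0],[0.02,0,-0.4,0],[0,0,-0.25,0],[0,0,0,0]]]';python3 - <<'E'
from h import *
st()
E
```

```text
time_s: 10.95
tcp_pos: [0.6401, -0.0236, 0.1329]
eef_rot: [41.3, 88.0, -40.9]
contact_force: [-0.8, -0.2, 0.3]
gripper_width: 0.0004
t 10.95 tcp [ 0.6401 -0.0236  0.1329] stand xyz mm [101.6  -0.6 132.9] jawang -82.1 fing [ 0.026 -0.023 -0.999] F [-0.8 -0.2  0.3] w 0.0004
```

Down another 8 mm, then push along -x in the stand frame.

```bash
python3 -m handwheel '[[[0,0,-0.2,0],[-0.1,-0.01,-0.02,0],[-0.1,-0.01,0,0],[0,0,0,0]]]'; python3 -m handwheel '[[[-0.1,-0.01,0,0],[-0.1,-0.01,0,0]]]';python3 - <<'E'
from h import *
st()
E
```

```text
time_s: 11.35
tcp_pos: [0.6325, -0.0244, 0.1264]
eef_rot: [45.8, 87.8, -36.3]
contact_force: [-0.0, 0.5, 1.1]
gripper_width: 0.0008
time_s: 11.55
tcp_pos: [0.6254, -0.025, 0.1274]
eef_rot: [48.9, 87.7, -33.2]
contact_force: [1.1, 0.3, -1.6]
gripper_width: 0.0006
t 11.55 tcp [ 0.6254 -0.025   0.1274] stand xyz mm [ 86.7  -0.  127.4] jawang -82.1 fing [ 0.033 -0.022 -0.999] F [ 1.1  0.3 -1.6] w 0.0006
```

```bash
python3 -m handwheel '[[[-0.1,-0.01,0,0],[-0.1,-0.01,0,0]]]'; python3 -m handwheel '[[[-0.1,-0.01,0,0],[-0.1,-0.01,0,0]]]';python3 - <<'E'
from h import *
st();a=vision.capture("wrist");crop(a,230,80,410,350,2.2,"pics/w10.png");crop(vision.capture("scene"),290,130,390,250,5,"pics/s10.png");crop(vision.capture("top"),285,110,385,230,5,"pics/t10.png")
E
```

```text
time_s: 11.75
tcp_pos: [0.6182, -0.0256, 0.1282]
eef_rot: [52.1, 87.6, -30.0]
contact_force: [14.6, -1.5, -9.2]
gripper_width: 0.0002
time_s: 11.95
tcp_pos: [0.6183, -0.0247, 0.1304]
eef_rot: [63.0, 86.7, -19.0]
contact_force: [14.9, -2.3, -8.5]
gripper_width: 0.0005
t 11.95 tcp [ 0.6183 -0.0247  0.1304] stand xyz mm [ 79.7   1.1 130.4] jawang -82.0 fing [ 0.054 -0.019 -0.998] F [14.9 -2.3 -8.5] w 0.0005
```

View pics/s10.png

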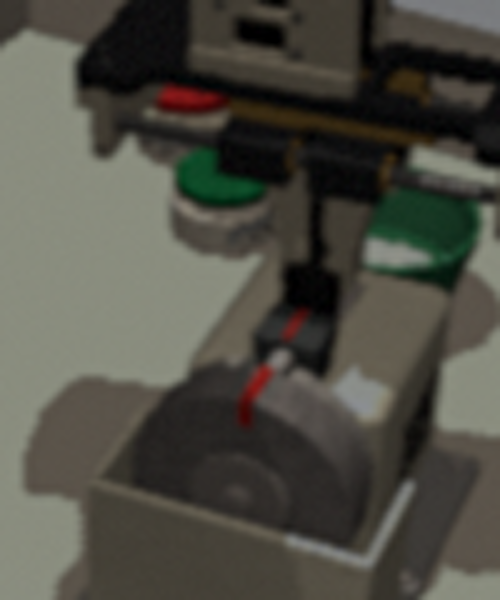

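View pics/t10.png

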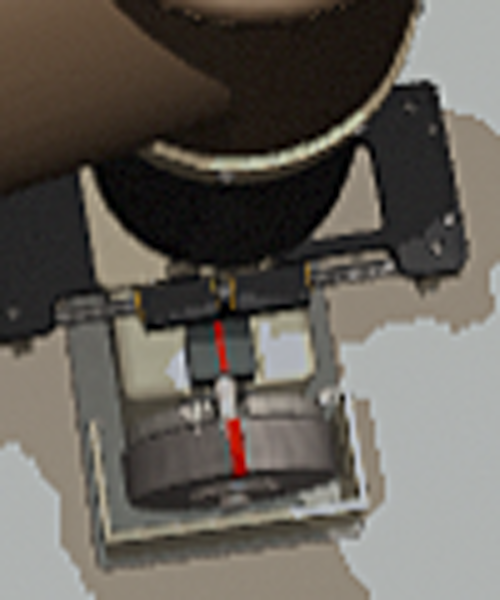

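The bolt is in the notch, and the force rose to 15 N at a stop. I'll back off, lift, and check.

```bash
python3 -m handwheel '[[[0.2,0.02,0,0],[0.2,0.02,0,0],[0,0,0.5,0],[0,0,0.9,0],[0,0,0.9,0],[0,0,0,0]]]';python3 - <<'E'
from h import *
st();crop(mark("scene"),290,130,390,250,5,"pics/s11.png");crop(vision.capture("top"),285,110,385,230,5,"pics/t11.png")
E
```

```text
time_s: 12.7
tcp_pos: [0.6324, -0.0238, 0.2234]
eef_rot: [57.2, 87.2, -24.8]
contact_force: [0.3, -0.1, 1.0]
gripper_width: 0.0003
t 12.7 tcp [ 0.6324 -0.0238  0.2234] stand xyz mm [9.390e+01 2.000e-01 2.234e+02] jawang -82.0 fing [ 0.045 -0.021 -0.999] F [ 0.3 -0.1  1. ] w 0.0003
scene face 21 -0.1 rim 28 -0.8
```

View pics/s11.png

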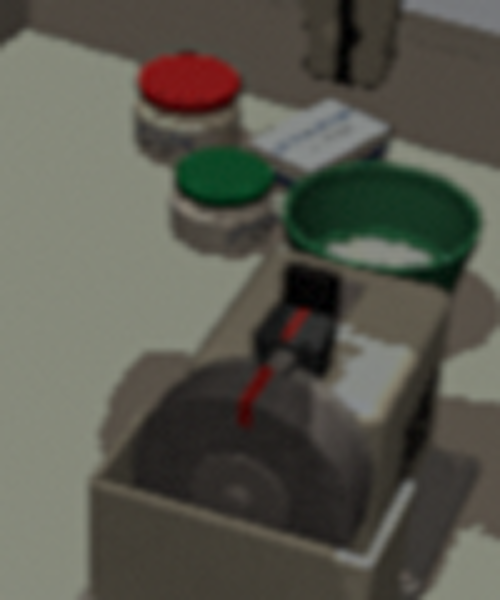

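```bash
python3 -m handwheel '[[[-0.6,-0.1,0.2,0],[-1,-0.1,0,0],[-0.9,-0.1,0,0],[0,0,0,0],[0,0,0,0]]]';python3 - <<'E'
from h import *
st();a=vision.capture("wrist");crop(a,190,0,450,260,2.3,"pics/w11.png");align("wrist",a,(250,80,380,240));mark("scene");crop(vision.capture("top"),285,110,385,230,5,"pics/t12.png")
E
```

```text
time_s: 13.3
tcp_pos: [0.5226, -0.037, 0.2191]
eef_rot: [39.7, 88.1, -42.4]
contact_force: [1.4, 0.7, 0.6]
gripper_width: 0.0004
t 13.3 tcp [ 0.5226 -0.037   0.2191] stand xyz mm [-16.7   0.9 219.1] jawang -82.1 fing [ 0.025 -0.023 -0.999] F [1.4 0.7 0.6] w 0.0004
wrist px 154 sx 31.8..53.9 sy mean 0.2 slope [-0.01   0.663]
wrist px 280 sx -14.1..10.1 sy mean 0.0 slope [-0.013  0.003]
scene face 21 -0.1 rim 26 -0.8
```

View pics/w11.png

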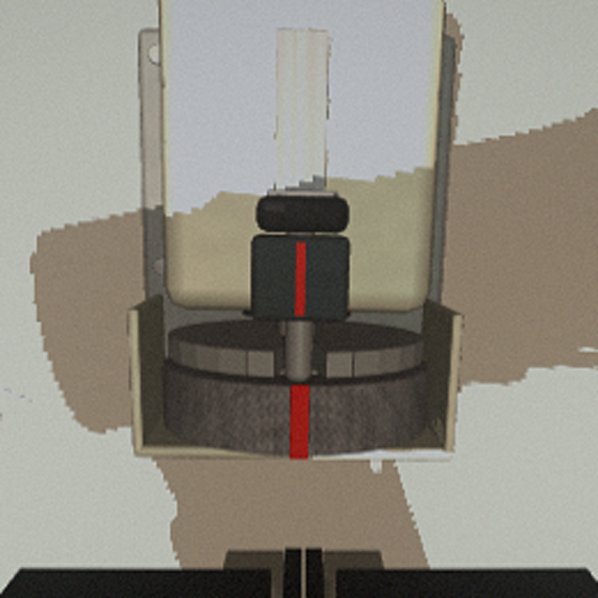

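```bash
python3 - <<'E'
from h import *
w=vision.get_calibration("wrist")
for y in (197,231):
    q=onz(w,(190+303/2.3,y/2.3),.147)-O;print(q@X)
a=cv2.imread("pics/t12.png");cv2.imwrite("pics/t12b.png",a)
E
```

```text
0.06759677042518104
0.05842965309521852
```

View pics/t12.png

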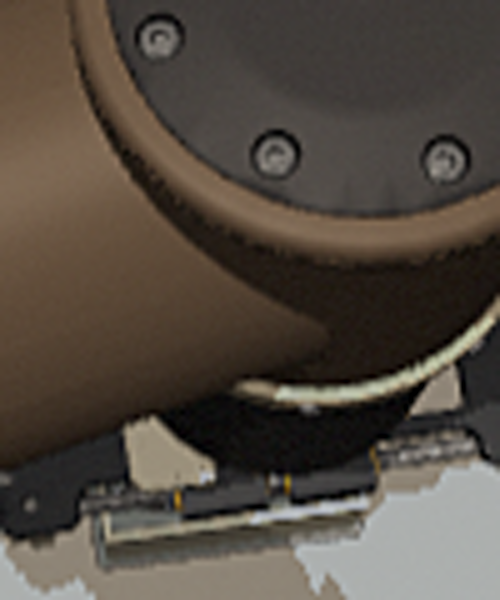

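The tab's rear moved from about 81 mm to 67.6 mm, which is about 13.3 mm of travel and matches the hard stop. The mark is at the top and the gripper is about 89 mm above the wheel. Handing in.

```bash
python3 -c "
from plant import close_job
print(close_job())"
```

```text
the job is handed in; nothing more can be done
None
```

The job is handed in, and my last checks show the wheel locked with the red mark at the top; no verdict is reported. I used three strokes to bring the mark up (the first lost contact and I redid it). It ended about 4.5 mm past the pointer line, so I stroked it back and lifted the finger clear before touching the lock.

- **Wheel:** before locking, the mark was within about 1 mm of the pointer line, with the wheel still and untouched. The highest wrist force I read while stroking was about 22 N, above the light 5 N touch but under the 40 N limit. Forces are only read at the end of each call, so a higher peak between readings is possible.
- **Lock:** I pushed the tab toward the wheel until it stopped at about 15 N. The tab had moved about 13.3 mm of its 14, measured from the pictures, and the bolt sits in the notch.
- **At hand-in:** the mark was at -0.1° to -0.8° from the scene camera and 0.0 mm from the wrist camera. The gripper was about 89 mm above the wheel, touching nothing, at 13.3 s.
- **Disagreements:** my first machine position was about 3 mm off, so early mark angles read about 1.3° where 5° was right. I corrected this by lining the mark up with the pointer directly. The last top view was blocked by the arm and confirmed nothing.
- **Not measured:** I did not re-measure the jars, the cast or the small wheel. The arm worked only above the machine and did not go near them.

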